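Press a sample stopper home on the ratchet stand

ROBOT

A 6-joint arm with a two-finger parallel gripper is mounted at the origin on the work surface. World frame = base frame: x ahead of the robot, y to its left, z up, the work surface at z = 0. Lengths are in m, angles in rad, forces in N, time in s.
With the tool pointing down it reaches from about 0.3 to 0.875 m from the base axis. Payload 6.4 kg.
Tool frame: the origin (TCP) lies on the centre line of the jaws, within the pads' length; the fingertips stand 25 mm ahead of it and the grasp point (between the pads) lies 6 mm ahead of it (ctrl.tips_ahead is the z of the fingertips in the tool frame, in m); z points along the fingers, x is the direction in which the jaws open and shut, and the axes are right-handed (so a half turn about z gives the same grasp; the last joint's range is limited). The gripper opens to 85 mm and grips with 20 to 120 N. Pads are 22 mm wide; open, the fingers measure 114 mm over their backs; the gripper's body (76 mm by 85 mm) begins 54 mm behind the grasp point. The pads swing forward as they close: fully open they stand 13 mm farther back than shut.
Start: joints at [1.104, 0.181, 1.607, -0, 1.354, -0.206], TCP at [0.148, 0.556, 0.256] pointing down, gripper open.
Joint ranges: [-2.99, 2.99], [-0.89, 2.07], [0.3, 2.58], [-1.14, 4.28], [0, 2.63], [-3.12, 3.12]. Speed limits (rad/s): [2.57, 2.57, 3.01, 3.14, 3.14, 3.14].

INTERFACE

Orientations are given as a unit quaternion [w, x, y, z].
In Python, from bench import ctrl gives the robot as it stands.
- The arm moves only by the shell command python3 -m pendant 'ROWS'. ROWS is JSON, a list that holds one entry, the list of rows, each a list of 7 numbers: the shift along the tool's x, y, z in m, then the turn, a rotation vector about the tool's x, y, z in rad, then the closure, from -1 (fully open) to 1 (shut). A call has 1 to 10 rows; each row shifts and turns the commanded pose from where the row before left it, along the tool's axes as they then stand; what a row does not reach is not made up. A row lasts 1/10 s, in which the tool goes at most 50 mm and 8.59 degrees, less where a joint would pass 70% of its speed; a pose out of reach is approached as far as the arm can. A call with a gripper value outside its range is refused whole. The fingers move at their own pace and stop on an object; the grip force is fixed at half the most. Time passes only in rows, so rows that do not move let the fingers close. It gives the time, the measured TCP pose, the force and the opening at its end, in the units of the state.
- ctrl.get_obs(): the state, without advancing time (a new reading comes with each control period).
- ctrl.camera(name): name is "scene" or "top" or "wrist"; returns (picture, depth): 420x560x3 uint8, red, green, blue; 420x560 float32, m along the optical axis (not along the pixel's ray), 0 where there is no reading.
- ctrl.calibration(name): a dict with "fov_y" (degrees; the focal length in pixels is half the picture's height over the tangent of half this angle, whatever the lens; pixels are square), "cx", "cy" (the principal point, pixels), "camera_from_world" (4x4, takes a point from world to camera coordinates). Camera axes: x right, y down, z forward; pixel columns grow to the right and rows downward; lengths in m; the calibration is good to about 2 mm. A picture is of the moment at which its call begins: read the wrist's pose just before it. calibration takes no time and is no camera call; for the wrist camera it gives the pose at the moment of the call.
- ctrl.hand_in(): hands the job in, once; it reports no verdict.
The state is a dict: "time_s": time; "q": joint angles; "dq": joint speeds; "joint_efforts": joint torques, N m; "eef_pos": TCP position; "eef_rot": TCP orientation; "wrist_force": force on the tool from outside, world axes, zero at the start; "torque": the same for the moment, N m; "opening": opening from 0.0 (shut) to 1.0 (fully open).
Only numpy, scipy, OpenCV 4.12 (cv2) and the standard library are available. Lean on these libraries where they do the work, as an engineer would, in place of code of your own. Each camera call takes 0.05 s, during which the arm holds its last target.

TASK

Press the stopper home in the sample bottle that stands on the ratchet stand: raise the lift table click by click by its handle, leaving the release bar alone, until the sprung head holds the stopper fully down with a firm but careful push, about 6 to 13 N (the glass neck cracks above 17 N), then take your hand off and leave it clamped on the ratchet for about two seconds. Then squeeze the release bar to the handle to lift the pawl, let the table down gently all the way without dropping it, and let go, with the bottle still standing in its seat and the other things on the bench left alone.

Things in the scene. Friction and masses are not known exactly. Their poses are not given: they have to be found in the camera images.
- stand: Ratchet stand, bolted to the bench. Origin on the bench under the mast's axis; x to the stand's back, y to its left (as seen from its front, the robot's side), z up. Grey base plate 12 mm thick, x -90 to 90, y -80 to 140 mm. Bottle axis at x 0, y 85 mm; handle sticks out to -y.
- mast: Fixed post of the stand, 36 x 36 mm, 320 mm high, same frame. Its grey head (x -55 to 28, y -28 to 102 mm, bottom 217 mm or higher) holds a sprung rubber-faced plunger, 30 mm wide, over the stopper; it gives 1.1 N per mm, 20 mm at most. The head is clamped at a new height each time, not given: the plunger's face is 29 to 69 mm above the top of a stopper that is home with the table down.
- rack_foot (a point): Foot of the steel rack on the post's front (-x) face: saw teeth every 6 mm. The table rises freely, its pawl clicking over each tooth (ripple of about 5 N), and cannot sink: let go, it settles on the last tooth passed. It then stands 0.5 mm below 6, 12, 18 ... mm over its lowest position.
- lift: Lift table sliding straight up and down the post, with sleeve, handle and pawl. Round aluminium table, 74 mm; origin at the centre of its top face, axes as the stand's. Fully down the top face is 60 mm above the bench; it can rise 96 mm. With its handle and pawl it weighs 0.4 kg; guide friction 1 N. With the pawl lifted and nobody holding it, it falls.
- bottle_seat (a point): Centre of the bottle's seat on the table's top face: a rim 5 mm high, 55 mm wide inside.
- lift_grip (a point): Middle of the free end of the handle, to raise the table by: round horizontal black bar 16 mm in diameter along y, 150 mm to the -y side of the mast's axis, x -10 mm, 85 mm above the bench with the table down; moves with the table. A disc of 22 mm ends it 18 mm farther out. The bar is clear for 30 mm towards the mast, then the release bar begins beside it.
- bar_at_release (a point): Centre of the same handle bar beside the middle of the release bar, 92 mm to the -y side of the mast's axis. Handle and release bar are squeezed together here.
- release_bar (a point): Release bar, the pawl's tail: upright steel flat 8 mm thick, 47 mm long, 20 mm high, parallel to the handle on its front (-x) side, centres 28 mm apart, 40 mm over both. Squeezed 4 mm towards the handle (about 3 N, more under load) it frees the pawl; it stops at 7 mm (33 mm over both) and springs back when let go. It flicks at each click.
- pawl (a joint): Turn of the sprung pawl (with the release bar) out of the teeth, in rad: 0 to 0.02 in the teeth, up to 0.09 as it rides over a tooth, free of them from 0.08, 0.15 with the release bar fully squeezed. It turns about an upright pin 45 mm to the -y side of the mast's axis.
- bottle: The glass sample bottle, loose in the seat of the lift table: 52 mm in diameter, neck 31 mm, 95 mm to the mouth, 0.13 to 0.2 kg. Origin at the centre of its underside, z up. Its black rubber stopper (flange 30 mm wide, 6 mm thick) stands 4 to 8 mm proud of the mouth, not measured; it slides in against 3.5 N until the flange meets the mouth, and stays where it is pushed.
- done_bottle: Bystander: an equal bottle already stoppered, 52 mm in diameter, 101 mm high, on the bench near the stand. Origin at the centre of its underside.
- jar: Bystander: small amber jar with black cap, 54 mm in diameter, 60 mm high, near the stand. Origin at the centre of its underside.
- tray: Bystander: open steel tray 120 x 85 x 22 mm behind the stand, with a spare stopper in it. Origin at the centre of its underside.
- spatula: Bystander: thin steel lab spatula 175 mm long and 6 mm high, lying on the bench under the handle. Origin at the middle of its underside.
- beaker: Bystander: glass beaker, 68 mm in diameter, 85 mm high. Origin at the centre of its underside.
- wash_bottle: Bystander: white plastic bottle with blue cap, 64 mm in diameter, 160 mm high. Origin at the centre of its underside.
- wipes_box: Bystander: blue box of wipes, 120 x 230 x 85 mm. Origin at the centre of its underside.

How it is judged:
By the outcome, as a careful person would: the job done as asked, in the order asked, and still so for the second after the job is handed in, with the robot touching nothing.
It also fails if it takes over 53 s, if anything falls off the work surface, if the arm or the gripper's body presses on something with over 40 N, if the wrist force passes 120 N, or if a joint passes its speed limit or range.

## Working session

There is one attempt and no reset: what is moved stays moved. The work goes in short steps, Python scripts to look and compute and a shell command to move; the robot and the scene stay as the last step left them, time stands still between calls to the robot, and variables do not carry over. Pictures are saved under pics/ and viewed, and the job is handed in when it is done.

```bash
ls; mkdir -p pics
cat > h.py <<'E'
import numpy as np, cv2
from bench import ctrl
def snap(n,f):
    o=ctrl.get_obs(); c=ctrl.calibration(n); p,d=ctrl.camera(n)
    cv2.imwrite(f'pics/{f}.png',cv2.cvtColor(p,cv2.COLOR_RGB2BGR)); np.savez(f'pics/{f}.npz',p=p,d=d,T=c['camera_from_world'],k=[c['fov_y'],c['cx'],c['cy']])
    return p,d
def load(f):
    z=np.load(f'pics/{f}.npz'); return z['p'],z['d'],z['T'],z['k']
def ray(f,u,v):
    p,d,T,k=load(f); F=p.shape[0]/2/np.tan(np.radians(k[0])/2)
    r=np.array([(u-k[1])/F,(v-k[2])/F,1.]); W=np.linalg.inv(T)
    return W[:3,3],W[:3,:3]@r
def onz(f,u,v,z):
    o,r=ray(f,u,v); return o+r*(z-o[2])/r[2]
def dep(f,u,v):
    o,r=ray(f,u,v); d=load(f)[1]; return o+r*d[int(round(v)),int(round(u))]
def cloud(f):
    p,d,T,k=load(f); F=p.shape[0]/2/np.tan(np.radians(k[0])/2)
    v,u=np.indices(d.shape); P=np.stack([(u-k[1])/F*d,(v-k[2])/F*d,d],-1)
    W=np.linalg.inv(T); X=P@W[:3,:3].T+W[:3,3]; X[d==0]=np.nan; return X
def tri(a,b):
    (o1,r1),(o2,r2)=ray(*a),ray(*b); A=np.stack([r1,-r2],1); s=np.linalg.lstsq(A,o2-o1,rcond=None)[0]
    x,y=o1+s[0]*r1,o2+s[1]*r2; return (x+y)/2,np.linalg.norm(x-y)
E
python3 - <<'E'
from h import *
np.set_printoptions(precision=4,suppress=True)
print(ctrl.get_obs()); print(ctrl.tips_ahead)
for n in('scene','top','wrist'): snap(n,n+'0'); print(ctrl.calibration(n))
E
```

```text
pics
{'time_s': 0.0, 'q': array([ 1.1037,  0.1816,  1.608 , -0.    ,  1.3538, -0.2063]), 'dq': array([-0.001 ,  0.0002, -0.0002,  0.0018,  0.0004,  0.0002]), 'joint_efforts': array([  0.0025, -44.4849, -35.1355,   0.    ,   0.0087,   0.    ]), 'eef_pos': array([0.148 , 0.5551, 0.2554]), 'eef_rot': array([ 0.0004,  0.7931,  0.6091, -0.0008]), 'wrist_force': array([ 0.4455,  0.2039, -0.5071]), 'torque': array([-0.07  , -0.0633,  0.0252]), 'opening': 0.9927189222849462}
0.025
{'fov_y': 57.58014548420336, 'cx': 280.5533739161223, 'cy': 209.28541887178045, 'camera_from_world': array([[-0.4437,  0.896 ,  0.017 ,  0.2099],
       [ 0.6436,  0.3318, -0.6897, -0.3498],
       [-0.6237, -0.2951, -0.7239,  1.4183],
       [ 0.    ,  0.    ,  0.    ,  1.    ]])}
{'fov_y': 44.091660330558575, 'cx': 291.1279473658595, 'cy': 207.21670597802043, 'camera_from_world': array([[-0.0058, -0.9999, -0.0147,  0.0692],
       [-0.9826,  0.0084, -0.1857,  0.6098],
       [ 0.1858,  0.0134, -0.9825,  1.2356],
       [ 0.    ,  0.    ,  0.    ,  1.    ]])}
{'fov_y': 67.19390433128298, 'cx': 281.6993553246068, 'cy': 211.2367271058501, 'camera_from_world': array([[ 0.258 ,  0.9662, -0.0011, -0.575 ],
       [ 0.9282, -0.2475,  0.2778, -0.0354],
       [ 0.2681, -0.0727, -0.9606,  0.379 ],
       [ 0.    ,  0.    ,  0.    ,  1.    ]])}
```

View pics/scene0.png

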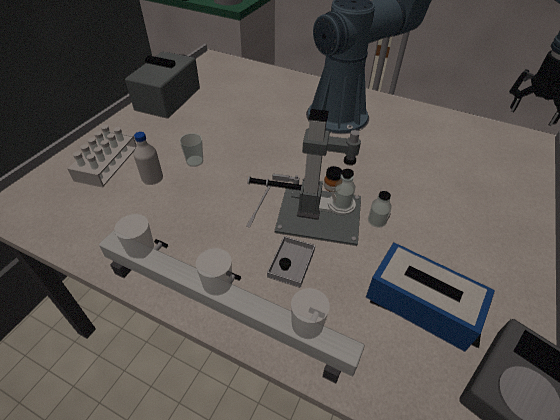

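View pics/top0.png

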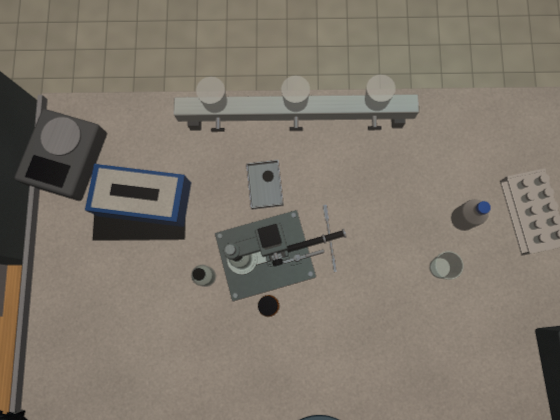

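View pics/wrist0.png

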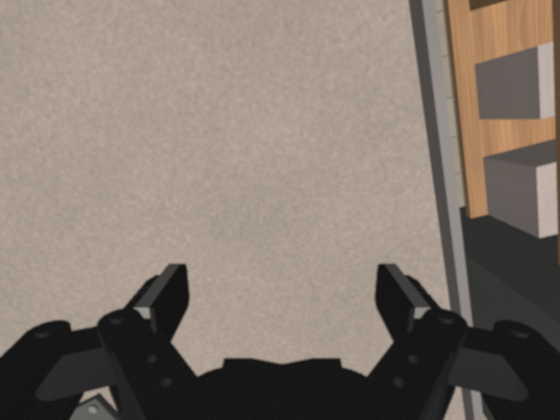

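The scene view shows the stand at about (318,190) with its handle to the left (250–300, 182). The top view shows the base plate corners at about (216,251), (292,212), (315,268) and (234,299), and the handle end at (344,234). I'll measure these next.

Run:
```python
from h import *
np.set_printoptions(precision=4,suppress=True)
p=cv2.imread('pics/top0.png'); cv2.imwrite('pics/topz.png',cv2.resize(p[190:330,180:370],None,fx=4,fy=4,interpolation=cv2.INTER_CUBIC))
p=cv2.imread('pics/scene0.png'); cv2.imwrite('pics/scenez.png',cv2.resize(p[95:255,235:405],None,fx=3.7,fy=3.7,interpolation=cv2.INTER_CUBIC))
X=cloud('top0')
for n,u,v in [('c1',216,251),('c2',292,212),('c3',315,268),('c4',234,299)]: print(n,onz('top0',u,v,.012))
for u,v in [(344,234),(342,234),(320,240),(300,246),(269,233),(268,306),(230,250),(200,274),(240,258)]: print(u,v,X[v,u])
```

```text
c1 [0.507  0.2576 0.012 ]
c2 [0.6064 0.0633 0.012 ]
c3 [0.4622 0.006  0.012 ]
c4 [0.3863 0.2098 0.012 ]
344 234 [ 0.5373 -0.0621  0.0925]
342 234 [ 0.5373 -0.0573  0.0925]
320 240 [ 0.5231 -0.0043  0.094 ]
300 246 [0.5091 0.0437 0.0928]
269 233 [0.5095 0.1049 0.3206]
268 306 [0.3686 0.1216 0.0627]
230 250 [0.4808 0.1861 0.2816]
200 274 [0.4435 0.2793 0.1047]
240 258 [0.4745 0.1782 0.1701]
```

View pics/topz.png

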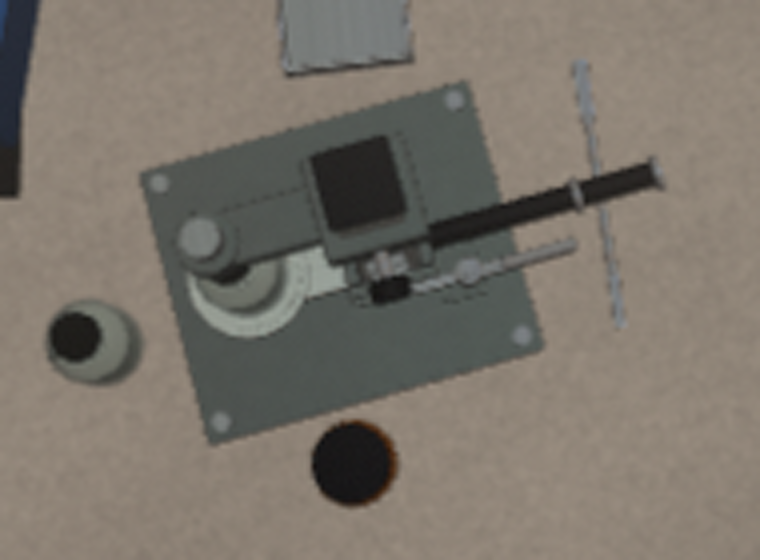

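View pics/scenez.png

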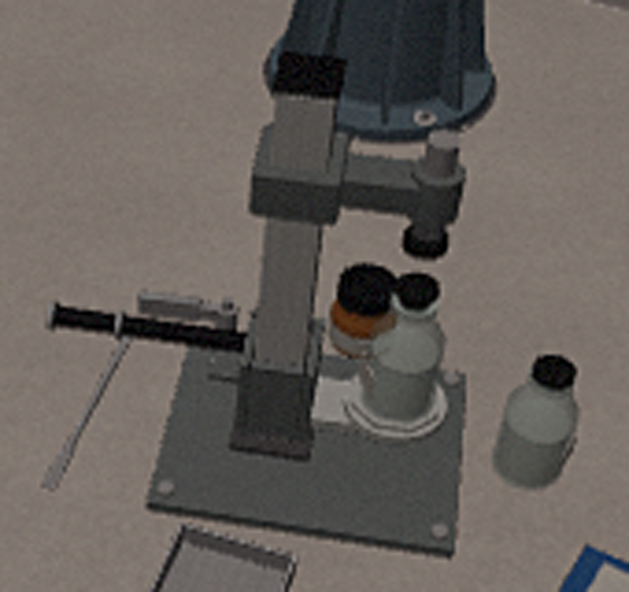

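The zoomed top view shows the plate corners clearly at zoom pixels (140,173), (467,82), (543,348) and (211,445). The handle runs to the end disc at (657,172), and the release bar in front ends at (575,243). The scene view shows a gap between the plunger face and the stopper.

Run:
```python
from h import *
np.set_printoptions(precision=4,suppress=True)
Z=[(140,173),(467,82),(543,348),(211,445)]
W=np.array([onz('top0',180+a/4-.4,190+b/4-.4,.012)[:2] for a,b in Z])
S=np.array([(90,140),(90,-80),(-90,-80),(-90,140)])/1e3
sc=S.mean(0);wc=W.mean(0);H=(S-sc).T@(W-wc)
U,s,V=np.linalg.svd(H);R=(U@V).T; t=wc-R@sc
print('yaw',np.degrees(np.arctan2(R[1,0],R[0,0])),'org',t,'res',(W-(S@R.T+t))*1e3)
for n in('top0','scene0'):
    X=cloud(n); L=X.copy(); L[...,:2]=(X[...,:2]-t)@R
    def sel(x,y,z):
        m=np.all([(L[...,i]>a)&(L[...,i]<b) for i,(a,b) in enumerate((x,y,z))],0); q=L[m]*1e3
        return len(q), np.round(np.nanpercentile(q,[2,50,98],axis=0),1).tolist() if len(q) else None
    print(n,'handle',sel((-.03,.02),(-.2,-.12),(.05,.2)))
    print('rel',sel((-.06,-.025),(-.12,-.06),(.05,.2)))
    print('masttop',sel((-.04,.04),(-.04,.04),(.3,.4)))
    print('head',sel((-.06,.03),(-.03,.11),(.215,.3)))
    print('stopper',sel((-.03,.03),(.06,.11),(.15,.2)))
    print('table',sel((-.045,.045),(.04,.13),(.05,.08)))
np.savez('stand.npz',R=R,t=t)
# tool offset of wrist cam
T=ctrl.calibration('wrist')['camera_from_world'];o=ctrl.get_obs()
from scipy.spatial.transform import Rotation as Ro
q=o['eef_rot'];Rt=Ro.from_quat([*q[1:],q[0]]).as_matrix();C=np.linalg.inv(T)
print('cam in tool',Rt.T@(C[:3,3]-o['eef_pos']),'dir',Rt.T@C[:3,2],'Rt',Rt)
print(R@[-.010,-.150]+t,R@[-.0185,-.092]+t)
```

```text
yaw 15.511883369019394 org [0.5049 0.1045] res [[-0.4346 -1.2971]
 [-1.7181  0.5496]
 [ 1.0921  2.1483]
 [ 1.0606 -1.4007]]
top0 handle (153, [[-19.1, -172.4, 83.9], [-10.8, -148.4, 91.0], [-1.8, -121.3, 96.6]])
rel (83, [[-42.1, -111.5, 78.7], [-38.8, -86.1, 93.4], [-34.3, -61.5, 98.6]])
masttop (411, [[-19.6, -19.2, 315.8], [-0.8, -0.3, 319.6], [18.6, 18.9, 323.3]])
head (980, [[-51.2, -26.6, 239.9], [-8.5, 34.4, 259.4], [20.9, 95.8, 286.4]])
stopper (38, [[-15.5, 70.8, 152.3], [-11.8, 82.3, 161.6], [-6.8, 97.7, 170.3]])
table (262, [[-35.2, 41.7, 50.8], [-19.6, 71.9, 60.6], [5.5, 119.8, 72.6]])
scene0 handle (120, [[-12.8, -172.9, 80.9], [-2.3, -147.4, 90.0], [3.8, -121.6, 95.1]])
rel (119, [[-37.2, -112.5, 77.4], [-32.5, -87.5, 87.7], [-30.1, -62.4, 95.6]])
masttop (292, [[-15.9, -20.2, 301.8], [16.3, -1.4, 318.9], [23.1, 17.2, 321.2]])
head (1182, [[-11.8, -26.6, 218.6], [17.6, 28.4, 258.1], [29.7, 96.4, 296.4]])
stopper (152, [[-8.6, 69.6, 151.1], [9.9, 83.7, 165.9], [18.9, 98.2, 169.4]])
table (327, [[-12.6, 42.0, 50.9], [24.8, 78.9, 61.3], [39.1, 117.4, 78.4]])
cam in tool [ 0.0007 -0.0711 -0.1176] dir [0.0002 0.2781 0.9606] Rt [[ 0.2578  0.9662 -0.0006]
 [ 0.9662 -0.2578 -0.0012]
 [-0.0014 -0.0003 -1.    ]]
[ 0.5353 -0.0427] [0.5116 0.0109]
```

The plate corners fit to within about 2 mm: stand origin (0.505, 0.1045), yaw about 15.5°. The mast top, handle and release bar all check against the text. Next I'll take a close side view of the plunger and stopper.

```bash
python3 -m pendant '[[[-0.023,0.035,0,0,0,0,-1],[-0.023,0.035,0,0,0,0,-1],[-0.023,0.035,0,0,0,0,-1],[-0.023,0.035,0,0,0,0,-1],[-0.023,0.035,0,0,0,0,-1],[-0.023,0.035,0,0,0,0,-1],[0,0,0,0,0,0.144,-1],[0,0,0,0,0,0.144,-1],[0,0,0,0,0,0.144,-1],[0,0,0,0,0,0.144,-1]]]'; python3 -m pendant '[[[0,0,0,-0.131,0,0,-1],[0,0,0,-0.131,0,0,-1],[0,0,0,-0.131,0,0,-1],[0,0,0,-0.131,0,0,-1],[0,0,0,-0.131,0,0,-1],[0,0,0,-0.131,0,0,-1],[0,0,0,0,0,0,-1],[0,0,0,0,0,0,-1]]]'
python3 -c "
from h import *
snap('wrist','w1');print(ctrl.get_obs()['q'])"
```

```text
time_s: 1.15
eef_pos: [0.3156, 0.3678, 0.256]
eef_rot: [0.0, 0.935, 0.356, -0.0]
wrist_force: [-0.1, -1.2, -0.0]
opening: 1.0
time_s: 1.95
eef_pos: [0.315, 0.3683, 0.2554]
eef_rot: [0.357, 0.862, 0.333, 0.136]
wrist_force: [0.6, 0.5, 0.5]
opening: 0.999
[ 1.02921282  0.22156882  1.74309106 -0.74430121  1.48842425  0.48075788]
```

View pics/w1.png

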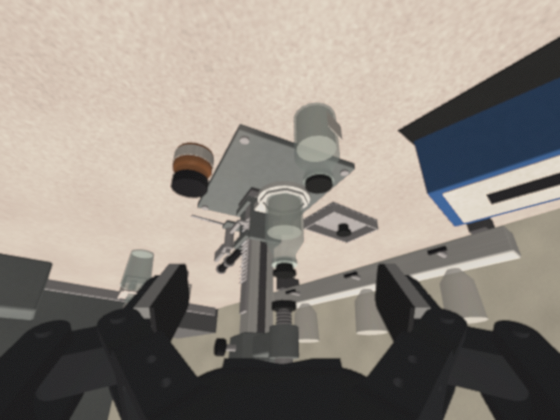

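The wrist view is upside down. The stopper of the bottle shows at about (284,268) and the plunger's rubber at about (285,298), so the gap is visible. I'll zoom in.

Run:
```python
from h import *
p=cv2.imread('pics/w1.png'); cv2.imwrite('pics/w1z.png',cv2.resize(p[235:330,235:335],None,fx=6,fy=6,interpolation=cv2.INTER_CUBIC))
```

```text
(no output)
```

View pics/w1z.png

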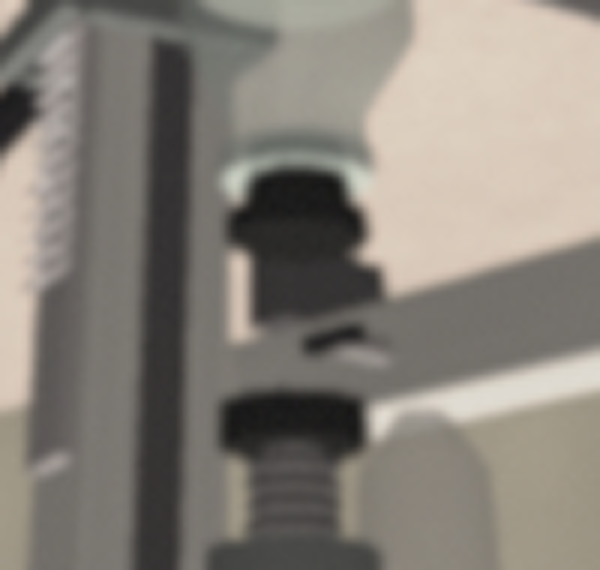

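Run:
```python
from h import *
np.set_printoptions(precision=4,suppress=True)
s=np.load('stand.npz');R,t=s['R'],s['t']; ax=R@[0,.085]+t
def zat(f,u,v,off):
    o,r=ray(f,u,v); h=ax-o[:2]; D=np.linalg.norm(h)
    k=(D+off)/(r[:2]@h/D); P=o+k*r; return P[2],np.degrees(np.arctan2(o[2]-.17,D)),np.cross(h/D,P[:2]-o[:2])
zz=lambda a,b:(235+a/6-.4,235+b/6-.4)
for n,a,b,off in [('stop far',297,250,.015),('stop tipsL',235,225,0),('stop tipsR',362,225,0),('plunger near',292,388,-.015),('plL',222,412,0),('plR',364,412,0),('mouth near',295,152,-.0155),('mouthL',224,182,0),('headbot',295,540,-.02)]:
    print(n,zat('w1',*zz(a,b),off))
sz=lambda a,b:(235+a/3.7-.4,95+b/3.7-.4)
for n,a,b,off in [('S plunger near',425,258,-.015),('S stop near top?',418,310,-.015),('S stop far',418,273,.015),('Spl tipL',404,243,0)]:
    print(n,zat('scene0',*sz(a,b),off))
p=cv2.imread('pics/w1.png').astype(int).sum(2)
for u in(280,283,286): print(u,p[255:315,u].tolist())
```

```text
stop far (np.float64(0.16517620816367717), np.float64(17.299029629806405), array(0.0014))
stop tipsL (np.float64(0.16455529248895584), np.float64(17.299029629806405), array(-0.0115))
stop tipsR (np.float64(0.16451342527912496), np.float64(17.299029629806405), array(0.0148))
plunger near (np.float64(0.20157490491239277), np.float64(17.299029629806405), array(0.0003))
plL (np.float64(0.2027297503348101), np.float64(17.299029629806405), array(-0.0135))
plR (np.float64(0.20267541284103122), np.float64(17.299029629806405), array(0.0145))
mouth near (np.float64(0.15429417602599058), np.float64(17.299029629806405), array(0.0009))
mouthL (np.float64(0.15524372251238697), np.float64(17.299029629806405), array(-0.014))
headbot (np.float64(0.23006873096286828), np.float64(17.299029629806405), array(0.0008))
S plunger near (np.float64(0.20223724107713104), np.float64(39.64894703953318), array(-0.0005))
S stop near top? (np.float64(0.1581373336899442), np.float64(39.64894703953318), array(-0.0024))
S stop far (np.float64(0.16455588220190465), np.float64(39.64894703953318), array(0.0021))
Spl tipL
[... 408 characters left out ...]
 407, 326, 187, 95, 80, 85, 85, 87, 85, 80, 110, 119, 128, 125, 126, 124, 125, 137, 154, 158, 162, 155, 159, 161, 157, 170, 212, 262, 302, 327, 334, 335, 343, 342, 346, 344, 342, 326, 272, 172, 99, 77, 78, 86, 88, 97, 129, 185, 221, 221, 228, 253, 245, 220]
286 [430, 394, 349, 320, 327, 383, 409, 333, 198, 103, 79, 79, 83, 79, 78, 86, 106, 118, 122, 124, 122, 122, 128, 134, 149, 153, 156, 155, 156, 155, 158, 159, 188, 252, 293, 267, 189, 153, 197, 277, 327, 342, 343, 332, 282, 184, 102, 84, 81, 85, 83, 99, 126, 168, 201, 214, 221, 247, 242, 218]<stdin>:6: DeprecationWarning: Arrays of 2-dimensional vectors are deprecated. Use arrays of 3-dimensional vectors instead. (deprecated in NumPy 2.0)
```

The mouth comes out at 0.155, as the text says, so a stopper that is home tops out at 0.161. The plunger face is at about 0.202, so the gap is about 41 mm. Tooth 8 (47.5 mm) should then give about 7 N, and tooth 9 about 13.7 N. I'll confirm that later by force and by view.

Next I'll go over the mast to the handle with the camera side away from the mast.

```bash
python3 -m pendant '[[[0,0,0,0.131,0,0,-1],[0,0,0,0.131,0,0,-1],[0,0,0,0.131,0,0,-1],[0,0,0,0.131,0,0,-1],[0,0,0,0.131,0,0,-1],[0,0,0,0.131,0,0,-1],[0,0,-0.048,0,0,0.144,-1],[0,0,-0.048,0,0,0.144,-1],[0,0,-0.048,0,0,0.144,-1],[0,0,-0.048,0,0,0.144,-1]]]'
cat >> h.py <<'E'
from scipy.spatial.transform import Rotation as Ro
_s=np.load('stand.npz') ; R2,t2=_s['R'],_s['t']
def pose():
    o=ctrl.get_obs(); q=o['eef_rot']; return o,Ro.from_quat([*q[1:],q[0]]).as_matrix()
def stand2w(x,y): return R2@[x,y]+t2
E
cat > rel.py <<'E'
from h import *
import sys
np.set_printoptions(precision=4,suppress=True)
x,y,z=map(float,sys.argv[1:4])   # stand xy, TCP z
o,R=pose(); g=np.array([*stand2w(x,y),z]); d=g-o['eef_pos']
xs=np.array([-R2[0,0],-R2[1,0],0])
print('tool shift',R.T@d,'world',d,'q',o['q'])
Rg=np.stack([xs,np.cross([0,0,-1],xs),[0,0,-1]],1)
print('turn',Ro.from_matrix(R.T@Rg).as_rotvec(),'F',o['wrist_force'],'open',o['opening'],'t',o['time_s'])
E
python3 rel.py -.010 -.150 .40
python3 - <<'E'
from h import *
o,R=pose(); g=np.array([*stand2w(-.01,-.15),.45]); d=(g-o['eef_pos'])/18
th=0
for i in range(18):
    Rt=R@Ro.from_rotvec([0,0,th]).as_matrix(); print(np.round(Rt.T@d,3).tolist()); th+=.144
E
```

```text
time_s: 3.0
eef_pos: [0.3161, 0.367, 0.452]
eef_rot: [-0.002, 0.997, 0.075, 0.002]
wrist_force: [1.3, 0.3, 0.0]
opening: 1.0
tool shift [0.1553 0.4382 0.0511] world [ 0.2193 -0.4098 -0.052 ] q [ 0.6132 -0.1217  1.5325  0.0016  1.7262  0.4632]
turn [-0.0055  0.0049  3.0212] F [1.294  0.308  0.0169] open 0.9996432129374031 t 3.0
[0.009, 0.024, 0.0]
[0.012, 0.023, 0.0]
[0.015, 0.021, 0.0]
[0.018, 0.018, 0.0]
[0.02, 0.016, 0.0]
[0.023, 0.013, 0.0]
[0.024, 0.009, 0.0]
[0.025, 0.006, 0.0]
[0.026, 0.002, 0.0]
[0.026, -0.002, 0.0]
[0.025, -0.005, 0.0]
[0.024, -0.009, 0.0]
[0.023, -0.012, 0.0]
[0.021, -0.015, 0.0]
[0.018, -0.018, 0.0]
[0.015, -0.021, 0.0]
[0.012, -0.023, 0.0]
[0.009, -0.024, 0.0]
```

```bash
python3 -m pendant '[[[0.009,0.024,0,0,0,0.144,-1],[0.012,0.023,0,0,0,0.144,-1],[0.015,0.021,0,0,0,0.144,-1],[0.018,0.018,0,0,0,0.144,-1],[0.020,0.016,0,0,0,0.144,-1],[0.023,0.013,0,0,0,0.144,-1],[0.024,0.009,0,0,0,0.144,-1],[0.025,0.006,0,0,0,0.144,-1],[0.026,0.002,0,0,0,0.144,-1],[0.026,-0.002,0,0,0,0.144,-1]]]'; python3 -m pendant '[[[0.025,-0.005,0,0,0,0.144,-1],[0.024,-0.009,0,0,0,0.144,-1],[0.023,-0.012,0,0,0,0.144,-1],[0.021,-0.015,0,0,0,0.144,-1],[0.018,-0.018,0,0,0,0.144,-1],[0.015,-0.021,0,0,0,0.144,-1],[0.012,-0.023,0,0,0,0.144,-1],[0.009,-0.024,0,0,0,0.144,-1],[0,0,0,0,0,0.144,-1],[0,0,0,0,0,0.144,-1]]]'; python3 rel.py -.010 -.150 .30
```

```text
time_s: 4.0
eef_pos: [0.4397, 0.1393, 0.45]
eef_rot: [-0.002, 0.799, -0.601, 0.001]
wrist_force: [0.2, 0.6, 0.3]
opening: 1.0
time_s: 5.0
eef_pos: [0.5372, -0.0416, 0.4496]
eef_rot: [0.002, -0.204, 0.979, -0.0]
wrist_force: [-0.5, 0.4, -0.2]
opening: 0.999
tool shift [ 0.0027 -0.0001  0.1496] world [-0.0019 -0.0011 -0.1496] q [-0.2986  0.0074  1.4142  0.0015  1.7168  2.4323]
turn [-0.0007  0.0035  0.1401] F [-0.4811  0.3934 -0.1565] open 0.998694763171136 t 5.0
```

```bash
python3 -m pendant '[[[0.001,0,0.04,0,0,0.14,-1],[0.001,0,0.04,0,0,0,-1],[0.001,0,0.04,0,0,0,-1],[0,0,0.04,0,0,0,-1],[0,0,0.04,0,0,0,-1],[0,0,0,0,0,0,-1],[0,0,0,0,0,0,-1]]]'; python3 rel.py -.010 -.150 .091; python3 -c "
from h import *
snap('wrist','w2')"
```

```text
time_s: 5.7
eef_pos: [0.5346, -0.0415, 0.25]
eef_rot: [0.001, -0.139, 0.99, -0.0]
wrist_force: [0.2, 0.0, 1.3]
opening: 1.001
tool shift [-0.     -0.0013  0.159 ] world [ 0.0007 -0.0012 -0.159 ] q [-0.2994  0.0989  1.7124  0.0008  1.3286  2.5638]
turn [-0.0003  0.0019  0.0075] F [0.2389 0.0167 1.3214] open 1.0008103259351726 t 5.7
```

View pics/w2.png

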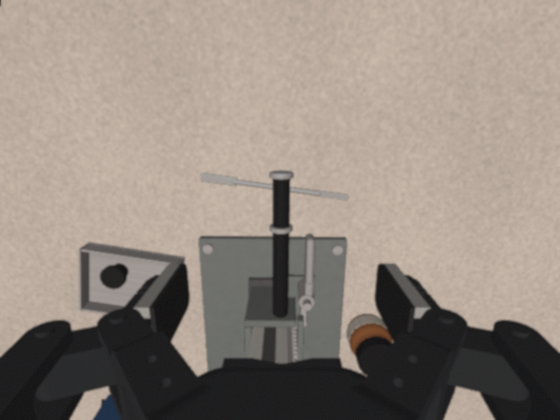

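The handle lies centred between the jaws at u=281, with its end disc at v=175, a ring at v=229 and the release bar at u≈309 (v 237–300). I'll check these by ray casting.

Run:
```python
from h import *
np.set_printoptions(precision=4,suppress=True)
for n,u,v,z in [('disc',281,175,.096),('bar edgeL',273.5,205,.085),('bar edgeR',289,205,.085),('ring',281,229,.093),('rel end',309.5,237,.095),('rel L',305,255,.095),('rel R',313.5,255,.095),('plate',201,238,.012),('plateR',345,237,.012)]:
    P=onz('w2',u,v,z); print(n,(R2.T@(P[:2]-t2))*1e3)
print(tri(('w2',281,175),('top0',180+657/4-.4,190+172/4-.4)))
```

```text
disc [  -9.3597 -172.3409]
bar edgeL [  -2.5856 -142.4014]
bar edgeR [ -16.9384 -142.5099]
ring [  -9.693  -121.7478]
rel end [ -35.9718 -114.8589]
rel L [-32.335  -96.8498]
rel R [-40.2914 -96.9109]
plate [ 86.4059 -80.905 ]
plateR [-86.5423 -83.5085]
(array([ 0.5415, -0.0624,  0.086 ]), np.float64(7.152677776106361e-05))
```

Everything agrees within 2–3 mm, and the triangulated handle height is 0.086. Going down to grip.

```bash
python3 -m pendant '[[[0,-0.001,0.045,0,0,0.007,-1],[0,0,0.045,0,0,0,-1],[0,0,0.035,0,0,0,-1],[0,0,0.02,0,0,0,-1],[0,0,0.014,0,0,0,-1],[0,0,0,0,0,0,0],[0,0,0,0,0,0,0.5],[0,0,0,0,0,0,1],[0,0,0,0,0,0,1],[0,0,0,0,0,0,1]]]'; python3 rel.py -.010 -.150 .091
```

```text
time_s: 6.75
eef_pos: [0.5358, -0.0416, 0.0906]
eef_rot: [0.002, -0.136, 0.991, -0.0]
wrist_force: [-2.5, 3.0, 3.8]
opening: 0.168
tool shift [ 0.0008 -0.0009 -0.0004] world [-0.0005 -0.0011  0.0004] q [-0.2989  0.3093  1.8229  0.0007  1.0061  2.57  ]
turn [-0.0013  0.003   0.0017] F [-2.4669  2.9633  3.7703] open 0.16769716857647662 t 6.75
```

```bash
python3 -m pendant '[[[0,0,-0.002,0,0,0,1],[0,0,-0.003,0,0,0,1],[0,0,-0.003,0,0,0,1],[0,0,-0.003,0,0,0,1],[0,0,-0.003,0,0,0,1],[0,0,-0.003,0,0,0,1],[0,0,-0.003,0,0,0,1],[0,0,-0.003,0,0,0,1],[0,0,-0.003,0,0,0,1],[0,0,-0.003,0,0,0,1]]]';  python3 -m pendant '[[[0,0,-0.003,0,0,0,1],[0,0,0,0,0,0,1],[0,0,0,0,0,0,1]]]';python3 rel.py -.010 -.150 .0906; python3 -c "
from h import *
snap('scene','s3')
p=cv2.imread('pics/s3.png'); cv2.imwrite('pics/s3z.png',cv2.resize(p[95:255,235:405],None,fx=3.7,fy=3.7,interpolation=cv2.INTER_CUBIC))"
```

```text
time_s: 7.75
eef_pos: [0.5356, -0.0416, 0.1172]
eef_rot: [0.001, -0.136, 0.991, -0.0]
wrist_force: [13.6, -1.8, -22.5]
opening: 0.165
time_s: 8.05
eef_pos: [0.5357, -0.0416, 0.1211]
eef_rot: [0.001, -0.136, 0.991, -0.0]
wrist_force: [7.7, 0.8, -8.7]
opening: 0.162
tool shift [ 0.0007 -0.0009  0.0305] world [-0.0003 -0.0011 -0.0305] q [-0.299   0.2606  1.8104  0.0008  1.0678  2.57  ]
turn [-0.0009  0.0027  0.0015] F [ 7.7051  0.7622 -8.7409] open 0.16225895466007043 t 8.05
```

View pics/s3z.png

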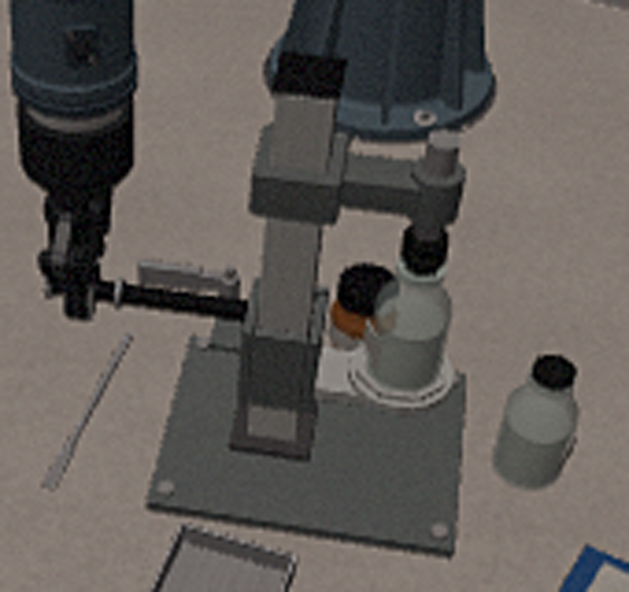

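```bash
f(){ python3 -c "
from h import *
import numpy as np
o=ctrl.get_obs();print('rise',round((o['eef_pos'][2]-.0906)*1e3,2),'F',np.round(o['wrist_force'],2))"; }
python3 -m pendant '[[[0,0,-0.0015,0,0,0,1],[0,0,-0.0015,0,0,0,1],[0,0,0,0,0,0,1],[0,0,0,0,0,0,1]]]' >/dev/null; f
python3 -m pendant '[[[0,0,-0.002,0,0,0,1],[0,0,-0.002,0,0,0,1],[0,0,-0.002,0,0,0,1],[0,0,0,0,0,0,1],[0,0,0,0,0,0,1]]]'>/dev/null; f
python3 -m pendant '[[[0,0,-0.002,0,0,0,1],[0,0,-0.002,0,0,0,1],[0,0,-0.002,0,0,0,1],[0,0,0,0,0,0,1],[0,0,0,0,0,0,1]]]'>/dev/null; f
```

```text
rise 32.95 F [  9.86  -0.57 -12.26]
rise 38.52 F [ 10.39  -1.11 -16.7 ]
rise 44.39 F [ 12.72  -1.19 -17.29]
```

The force is up about 5 N over the free level at the same tooth phase, so the gap is about 40–41 mm, which matches. Now tooth 8: raise to about 49.5 mm, settle on the tooth, and let go.

```bash
f(){ python3 -c "
from h import *
import numpy as np
o=ctrl.get_obs();print('rise',round((o['eef_pos'][2]-.0906)*1e3,2),'F',np.round(o['wrist_force'],2),o['opening'],o['time_s'])"; }
python3 -m pendant '[[[0,0,-0.002,0,0,0,1],[0,0,-0.0015,0,0,0,1],[0,0,-0.0015,0,0,0,1],[0,0,0,0,0,0,1],[0,0,0,0,0,0,1]]]' >/dev/null; f
python3 -m pendant '[[[0,0,0.001,0,0,0,1],[0,0,0.001,0,0,0,1],[0,0,0.001,0,0,0,1],[0,0,0,0,0,0,1],[0,0,0,0,0,0,1]]]'>/dev/null; f
```

```text
rise 48.96 F [ 13.65  -1.08 -20.38] 0.15987553163003634 10.0
rise 47.24 F [ 8.04  0.   -9.39] 0.16154711236927694 10.5
```

```bash
f(){ python3 -c "
from h import *
import numpy as np
o=ctrl.get_obs();print('rise',round((o['eef_pos'][2]-.0906)*1e3,2),'F',np.round(o['wrist_force'],2),o['opening'],o['time_s'])"; }
python3 -m pendant '[[[0,0,0.0007,0,0,0,1],[0,0,0.0005,0,0,0,1],[0,0,0,0,0,0,1]]]'>/dev/null; f
python3 -c "
from h import *
snap('scene','s4')
p=cv2.imread('pics/s4.png'); cv2.imwrite('pics/s4z.png',cv2.resize(p[95:255,235:405],None,fx=3.7,fy=3.7,interpolation=cv2.INTER_CUBIC))"
```

```text
rise 46.85 F [ 5.26  0.18 -4.88] 0.1681732149986575 10.8
```

View pics/s4z.png

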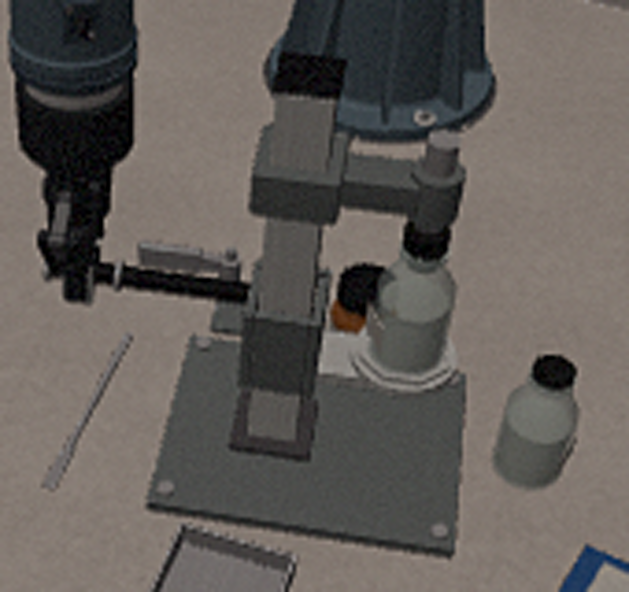

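The view shows the stopper against the plunger, the bottle in its seat and the table held by the ratchet. I'll open the hand, back off upwards and check during the two-second hold.

```bash
python3 -m pendant '[[[0,0,0,0,0,0,0.4],[0,0,0,0,0,0,-0.2],[0,0,0,0,0,0,-1],[0,0,0,0,0,0,-1],[0,0,-0.02,0,0,0,-1],[0,0,-0.04,0,0,0,-1],[0,0,-0.04,0,0,0,-1],[0.012,0,0,0,0,0,-1],[0,0,0,0,0,0,-1]]]'; python3 rel.py -.022 -.092 .2; python3 -c "
from h import *
snap('wrist','w5');snap('scene','s5')
p=cv2.imread('pics/s5.png'); cv2.imwrite('pics/s5z.png',cv2.resize(p[95:255,235:405],None,fx=3.7,fy=3.7,interpolation=cv2.INTER_CUBIC))"
```

```text
time_s: 11.75
eef_pos: [0.5227, -0.045, 0.238]
eef_rot: [0.001, -0.136, 0.991, -0.0]
wrist_force: [-0.9, -0.0, -0.8]
opening: 1.002
tool shift [-0.0009  0.0569  0.038 ] world [-0.0144  0.055  -0.038 ] q [-0.3123  0.0844  1.7531 -0.0003  1.3023  2.557 ]
turn [-0.0012  0.0013  0.0016] F [-0.9408 -0.0005 -0.8422] open 1.0023633402134808 t 11.75
```

View pics/w5.png

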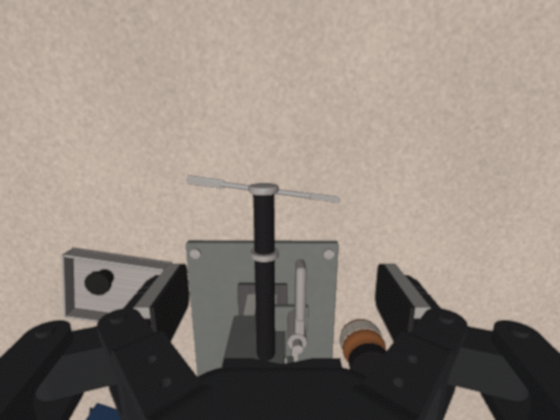

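View pics/s5z.png

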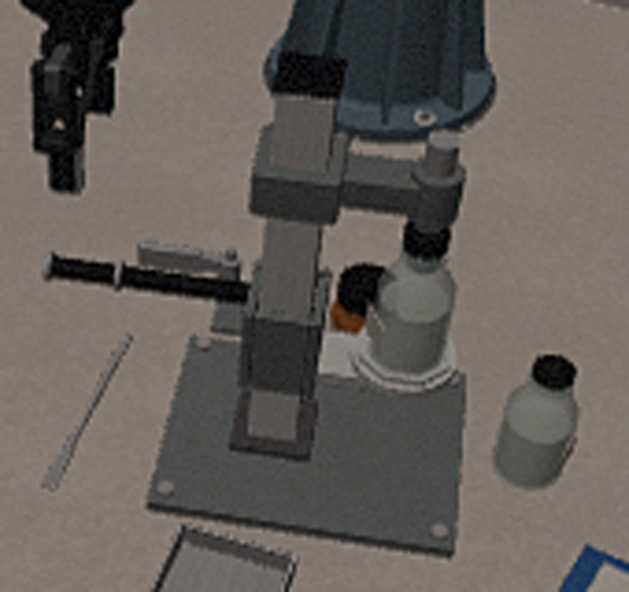

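Hand off: the handle now ends at about (263,190) in the wrist view, and in the scene view the table stays up with the bottle under the plunger. I'll check the settled height by triangulation, then move over the release bar while the hold time passes.

```bash
python3 - <<'E'
from h import *
np.set_printoptions(precision=4,suppress=True)
for n,u,v in [('disc',263.5,189),('ring',263.5,257)]:
    o,r=ray('w5',u,v)
    for y in ([-.1723] if n=='disc' else [-.1217]):
        # height at which the ray meets known stand-y
        f=lambda z:(R2.T@((o+r*(z-o[2])/r[2])[:2]-t2))
        zs=np.linspace(.1,.18,801); k=np.argmin([abs(f(z)[1]-y) for z in zs]); print(n,'z',zs[k],f(zs[k]))
for n,u,v in [('relL',295,280),('relR',305,280),('relend',300.5,263)]:
    P=onz('w5',u,v,.0945+.0475); print(n,(R2.T@(P[:2]-t2))*1e3)
E
python3 -m pendant '[[[0,0.019,0,0,0,0,-1],[0,0.019,0,0,0,0,-1],[0,0.019,0,0,0,0,-1],[0,0,0,0,0,0,-1],[0,0,0,0,0,0,-1],[0,0,0,0,0,0,-1]]]'; python3 rel.py -.022 -.092 .1385; python3 -c "
from h import *
snap('wrist','w6');snap('top','t6')
p=cv2.imread('pics/t6.png'); cv2.imwrite('pics/t6z.png',cv2.resize(p[190:330,180:370],None,fx=4,fy=4,interpolation=cv2.INTER_CUBIC))"
```

```text
disc z 0.1396 [-0.01   -0.1723]
ring z 0.1418 [-0.0094 -0.1217]
relL [ -32.7857 -103.0391]
relR [ -40.3028 -103.051 ]
relend [ -36.6667 -117.0195]
time_s: 12.45
eef_pos: [0.5077, 0.0096, 0.2364]
eef_rot: [-0.001, -0.136, 0.991, 0.0]
wrist_force: [0.7, 0.3, -0.3]
opening: 0.998
tool shift [-0.0008  0.0002  0.0979] world [ 0.0006  0.0004 -0.0979] q [-0.2151  0.0496  1.7936 -0.0003  1.2995  2.6543]
turn [ 0.0003 -0.0011  0.0015] F [ 0.7414  0.3148 -0.288 ] open 0.9978280985695616 t 12.45
```

View pics/w6.png

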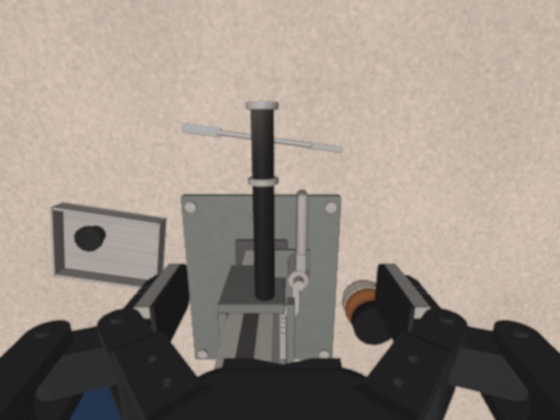

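View pics/t6z.png

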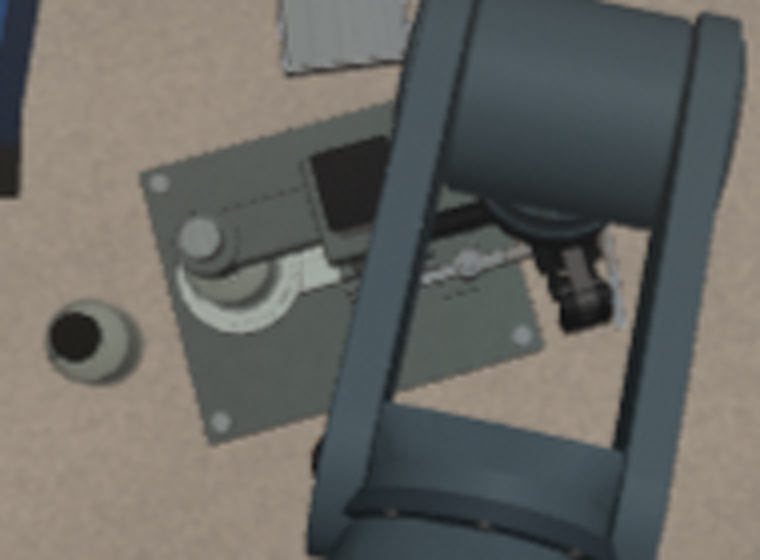

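The release bar is at x about -36.5 and the handle at x -10, as expected. The two height readings (43.6 and 48.8 mm) scatter too much to tell tooth 7 from tooth 8, so I'll measure more carefully with the fixed scene camera.

Run:
```python
from h import *
np.set_printoptions(precision=3,suppress=True)
a=cv2.imread('pics/scene0.png');c=cv2.imread('pics/s3.png')
b=cv2.imread('pics/s5.png')
k=load('scene0')
T,kk=k[2],k[3];F=210/np.tan(np.radians(kk[0])/2)
def proj(P): q=T[:3,:3]@P+T[:3,3]; return np.array([q[0]/q[2]*F+kk[1],q[1]/q[2]*F+kk[2]])
pts={'disc':(-.01,-.168,.085),'ring':(-.01,-.12,.085),'relend':(-.036,-.1,.09),'bottle':(0,.085,.11),'neck':(0.01,.085,.14)}
for n,(x,y,z) in pts.items():
    P=np.array([*stand2w(x,y),z]); u,v=proj(P); w=(10,7)
    t=a[int(v)-w[1]:int(v)+w[1]+1,int(u)-w[0]:int(u)+w[0]+1]
    for nm,im in (('s5',b),):
        best=[]
        for h in np.arange(0,60,.5)/1e3:
            uv=proj(P+[0,0,h])-[u,v]
            s=cv2.getRectSubPix(im,(21,15),(float(int(u)+uv[0]),float(int(v)+uv[1])))
            best.append(cv2.matchTemplate(s,t,cv2.TM_CCOEFF_NORMED)[0,0])
        i=np.argsort(best)[::-1][:4]; print(n,nm,i*.5,np.array(best)[i])
```

```text
disc s5 [46.5 47.  46.  47.5] [0.982 0.98  0.977 0.97 ]
ring s5 [46.5 47.  46.  47.5] [0.971 0.97  0.963 0.958]
relend s5 [46.5 47.  46.  47.5] [0.957 0.955 0.951 0.944]
bottle s5 [46.  46.5 45.5 47. ] [0.758 0.756 0.756 0.75 ]
neck s5 [31.  31.5 30.5 32. ] [0.562 0.561 0.556 0.553]
```

The fixed camera gives a rise of about 46.7 mm, so the table is on tooth 8 (47.5), not 7 (41.5). Spring force is about 7–8.8 N. Next I go down around the handle and release bar, partly closed with the handle-side pad first, still not squeezing.

```bash
python3 -m pendant '[[[0.001,0,0.035,0,0,0.001,-1],[0.001,0,0.035,0,0,0,-1],[0,0,0.02,0,0,0,-1],[0,0,0.01,0,0,0,-1],[0,0,0,0,0,0,-0.6],[0,0,0,0,0,0,-0.3],[0,0,0,0,0,0,-0.16],[0,0,0,0,0,0,-0.16]]]'; python3 rel.py -.022 -.092 .1355; python3 -c "
from h import *
snap('wrist','w7')"
```

```text
time_s: 13.35
eef_pos: [0.5066, 0.0094, 0.1383]
eef_rot: [0.001, -0.135, 0.991, -0.0]
wrist_force: [-1.0, -0.1, 1.0]
opening: 0.584
tool shift [-0.0017  0.0001  0.0028] world [ 0.0016  0.0006 -0.0028] q [-0.2161  0.1717  1.8778 -0.      1.0897  2.6539]
turn [-0.0011  0.0021  0.0009] F [-0.986  -0.0741  0.9894] open 0.5836933646829461 t 13.35
```

View pics/w7.png

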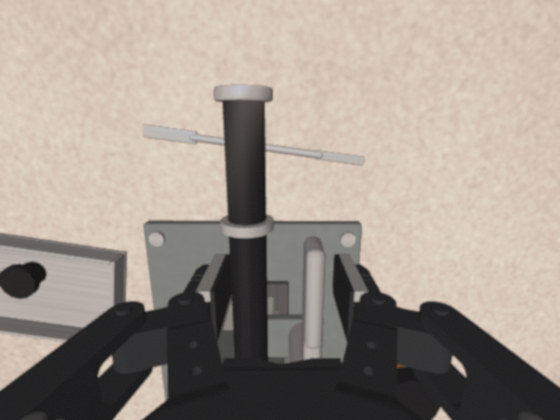

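Both bars lie between the pads, with the handle at u≈247 and the release bar at u≈313. Now I press the handle-side pad on first.

```bash
python3 -m pendant '[[[0.001,0,0.0025,0,0,0,-0.06],[0.001,0,0,0,0,0,-0.06],[0,0,0,0,0,0,-0.06],[0,0,0,0,0,0,-0.06]]]'; python3 rel.py -.022 -.092 .1355
```

```text
time_s: 13.8
eef_pos: [0.5063, 0.0092, 0.1359]
eef_rot: [0.003, -0.135, 0.991, -0.0]
wrist_force: [7.8, 2.5, 1.1]
opening: 0.531
tool shift [-0.0021  0.0002  0.0004] world [ 0.002   0.0008 -0.0004] q [-0.2175  0.1723  1.8831  0.0017  1.0801  2.6519]
turn [-0.0016  0.0061  0.0006] F [7.8244 2.515  1.0617] open 0.5313791094182232 t 13.8
```

```bash
python3 -m pendant '[[[0.001,0,0,0,0,0,-0.06],[-0.001,0,0,0,0,0,0],[-0.001,0,0,0,0,0,0.04],[-0.001,0,-0.0005,0,0,0,0.08],[0,0,0,0,0,0,0.08]]]'; python3 rel.py -.022 -.092 .1355
```

```text
time_s: 14.3
eef_pos: [0.509, 0.0099, 0.1367]
eef_rot: [0.004, -0.135, 0.991, -0.0]
wrist_force: [9.7, 4.2, 1.1]
opening: 0.457
tool shift [0.0007 0.0002 0.0012] world [-0.0007  0.     -0.0012] q [-0.2152  0.1756  1.8771  0.0022  1.0812  2.6537]
turn [-0.0019  0.0077  0.0009] F [9.6609 4.1892 1.0968] open 0.4565662614619275 t 14.3
```

```bash
python3 -m pendant '[[[-0.001,0,-0.0007,0,0,0,1],[-0.001,0,0,0,0,0,1],[0,0,0,0,0,0,1]]]'; python3 rel.py -.0185 -.092 .1355; python3 -c "
from h import *
snap('wrist','w8')
snap('scene','s8')
p=cv2.imread('pics/s8.png'); cv2.imwrite('pics/s8z.png',cv2.resize(p[95:255,235:405],None,fx=3.7,fy=3.7,interpolation=cv2.INTER_CUBIC))"
```

```text
time_s: 14.6
eef_pos: [0.5119, 0.0107, 0.1367]
eef_rot: [0.005, -0.136, 0.991, -0.001]
wrist_force: [18.8, 5.4, -10.8]
opening: 0.371
tool shift [0.0002 0.0003 0.0012] world [-0.0003  0.0002 -0.0012] q [-0.2129  0.1803  1.8716  0.003   1.0794  2.6546]
turn [-0.0024  0.0104  0.002 ] F [ 18.7693   5.3613 -10.8061] open 0.37148125126063275 t 14.6
```

View pics/w8.png

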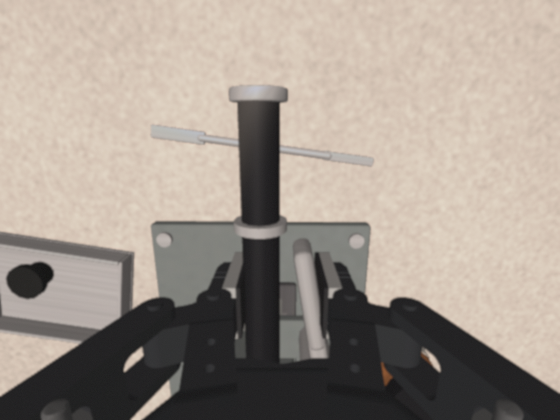

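View pics/s8z.png

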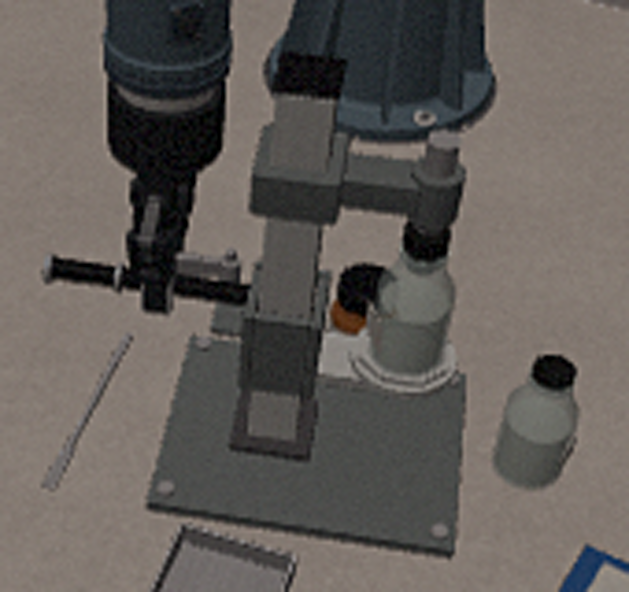

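The release bar is fully squeezed (about 32 mm over both), and the hand carries the table, still at height. Letting it down slowly.

```bash
python3 -m pendant '[[[-0.0005,0,0.0005,0,0,0,1],[0,0,0.001,0,0,0,1],[0,0,0.0015,0,0,0,1],[0,0,0.0015,0,0,0,1],[0,0,0.0015,0,0,0,1],[0,0,0.0015,0,0,0,1],[0,0,0.0015,0,0,0,1],[0,0,0.0015,0,0,0,1],[0,0,0.0015,0,0,0,1],[0,0,0,0,0,0,1]]]'; python3 -c "
from h import *
snap('scene','s9')
p=cv2.imread('pics/s9.png'); cv2.imwrite('pics/s9z.png',cv2.resize(p[95:255,235:405],None,fx=3.7,fy=3.7,interpolation=cv2.INTER_CUBIC))"
```

```text
time_s: 15.7
eef_pos: [0.512, 0.0107, 0.125]
eef_rot: [0.005, -0.136, 0.991, -0.001]
wrist_force: [15.4, 5.6, -8.3]
opening: 0.368
```

View pics/s9z.png

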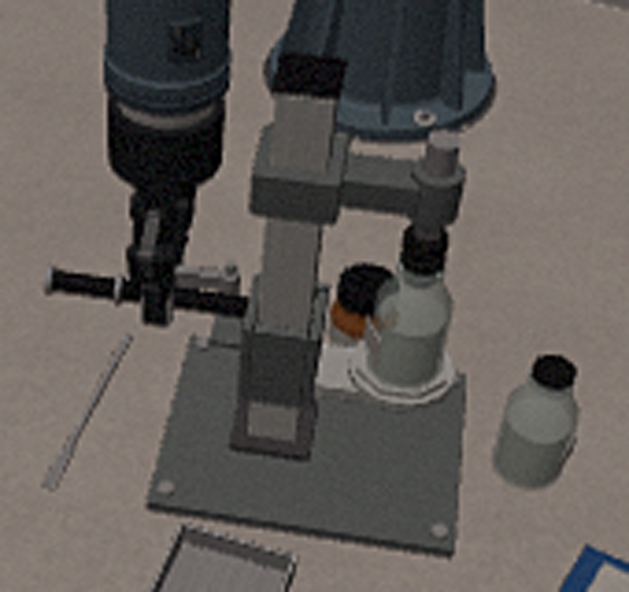

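The table follows the hand down, with about 36 mm to go.

```bash
python3 -m pendant '[[[0,0,0.0015,0,0,0,1],[0,0,0.002,0,0,0,1],[0,0,0.002,0,0,0,1],[0,0,0.002,0,0,0,1],[0,0,0.002,0,0,0,1],[0,0,0.002,0,0,0,1],[0,0,0.002,0,0,0,1],[0,0,0.002,0,0,0,1],[0,0,0.002,0,0,0,1],[0,0,0.002,0,0,0,1]]]';  python3 -m pendant '[[[0,0,0.002,0,0,0,1],[0,0,0.002,0,0,0,1],[0,0,0.002,0,0,0,1],[0,0,0.002,0,0,0,1],[0,0,0.002,0,0,0,1],[0,0,0.0015,0,0,0,1],[0,0,0.001,0,0,0,1],[0,0,0,0,0,0,1],[0,0,0,0,0,0,1]]]'
```

```text
time_s: 16.75
eef_pos: [0.5121, 0.0107, 0.1056]
eef_rot: [0.005, -0.136, 0.991, -0.001]
wrist_force: [13.5, 4.1, -4.5]
opening: 0.365
time_s: 17.65
eef_pos: [0.5121, 0.0106, 0.093]
eef_rot: [0.005, -0.136, 0.991, -0.001]
wrist_force: [15.0, 5.9, -6.4]
opening: 0.37
```

```bash
python3 -m pendant '[[[0,0,0.001,0,0,0,1],[0,0,0.001,0,0,0,1],[0,0,0.001,0,0,0,1],[0,0,0,0,0,0,1]]]';  python3 -m pendant '[[[0,0,0.0005,0,0,0,1],[0,0,0.0005,0,0,0,1],[0,0,0,0,0,0,1]]]'; python3 -m pendant '[[[0,0,0.0005,0,0,0,1],[0,0,0,0,0,0,1]]]'
```

```text
time_s: 18.05
eef_pos: [0.5122, 0.0107, 0.0911]
eef_rot: [0.005, -0.136, 0.991, -0.001]
wrist_force: [9.5, 5.8, 4.9]
opening: 0.367
time_s: 18.35
eef_pos: [0.5123, 0.0106, 0.091]
eef_rot: [0.005, -0.136, 0.991, -0.001]
wrist_force: [5.8, 5.6, 12.2]
opening: 0.369
time_s: 18.55
eef_pos: [0.5123, 0.0107, 0.0909]
eef_rot: [0.005, -0.136, 0.991, -0.001]
wrist_force: [2.5, 5.8, 16.6]
opening: 0.368
```

The push turned upward at z 0.091, so the table is on its stop. I'll verify the height with the scene camera before letting go.

Run:
```python
from h import *
np.set_printoptions(precision=3,suppress=True)
snap('scene','s10')
a=cv2.imread('pics/scene0.png');b=cv2.imread('pics/s10.png')
cv2.imwrite('pics/s10z.png',cv2.resize(b[95:255,235:405],None,fx=3.7,fy=3.7,interpolation=cv2.INTER_CUBIC))
_,_,T,kk=load('scene0');F=210/np.tan(np.radians(kk[0])/2)
def proj(P): q=T[:3,:3]@P+T[:3,3]; return np.array([q[0]/q[2]*F+kk[1],q[1]/q[2]*F+kk[2]])
for n,(x,y,z) in {'disc':(-.01,-.168,.085),'ring':(-.01,-.12,.085),'bottle':(0,.085,.11)}.items():
    P=np.array([*stand2w(x,y),z]); u,v=proj(P)
    t=a[int(v)-7:int(v)+8,int(u)-10:int(u)+11]; best=[]
    for h in np.arange(-6,20,.5)/1e3:
        uv=proj(P+[0,0,h])-[u,v]
        s=cv2.getRectSubPix(b,(21,15),(float(int(u)+uv[0]),float(int(v)+uv[1])))
        best.append(cv2.matchTemplate(s,t,cv2.TM_CCOEFF_NORMED)[0,0])
    i=np.argsort(best)[::-1][:3]; print(n,i*.5-6,np.array(best)[i])
```

```text
disc [ 0.   0.5 -0.5] [0.997 0.994 0.993]
ring [ 0.   0.5 -0.5] [0.745 0.741 0.737]
bottle [-0.5 -1.   0. ] [0.961 0.959 0.957]
```

View pics/s10z.png

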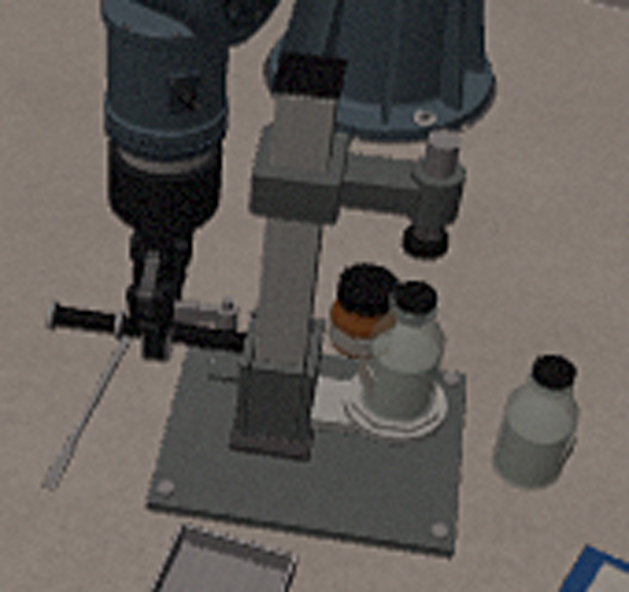

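The table is fully down (0 mm offset), the bottle stands in its seat and the stopper sits lower than before. I'll ease off, open and back away upwards.

```bash
python3 -m pendant '[[[0,0,-0.0008,0,0,0,1],[0,0,0,0,0,0,0.3],[0,0,0,0,0,0,0],[0,0,0,0,0,0,-0.5],[0,0,0,0,0,0,-1],[0,0,0,0,0,0,-1],[0,0,-0.02,0,0,0,-1],[0,0,-0.04,0,0,0,-1],[0,0,-0.045,0,0,0,-1],[0,0,-0.045,0,0,0,-1]]]'; python3 -m pendant '[[[0,-0.04,-0.03,0,0,0,-1],[0,-0.04,-0.03,0,0,0,-1],[0,-0.04,-0.02,0,0,0,-1],[0,-0.04,0,0,0,0,-1],[0,0,0,0,0,0,-1],[0,0,0,0,0,0,-1]]]'
python3 - <<'E'
from h import *
snap('scene','s11'); snap('top','t11')
for n,y,x,f in(('s11',slice(95,255),slice(235,405),3.7),('t11',slice(190,330),slice(180,370),4)):
    b=cv2.imread(f'pics/{n}.png'); cv2.imwrite(f'pics/{n}z.png',cv2.resize(b[y,x],None,fx=f,fy=f,interpolation=cv2.INTER_CUBIC))
d=lambda a,b:cv2.absdiff(cv2.imread(f'pics/{a}.png'),cv2.imread(f'pics/{b}.png')).max(2)
m=cv2.threshold(cv2.GaussianBlur(d('scene0','s11'),(5,5),0),25,255,0)[1]
print([cv2.boundingRect(c) for c in cv2.findContours(m,0,2)[0]])
E
```

```text
time_s: 19.6
eef_pos: [0.5075, 0.0102, 0.2391]
eef_rot: [-0.001, -0.135, 0.991, 0.0]
wrist_force: [1.2, 0.1, -0.2]
opening: 0.999
time_s: 20.2
eef_pos: [0.5507, -0.1445, 0.3172]
eef_rot: [-0.001, -0.134, 0.991, 0.001]
wrist_force: [-0.9, -0.1, -1.0]
opening: 1.001
[(340, 168, 15, 14), (338, 50, 1, 1), (509, 32, 51, 93), (313, 25, 15, 30), (325, 19, 4, 4), (182, 8, 44, 106), (556, 0, 4, 3), (353, 0, 99, 86), (315, 0, 18, 21), (190, 0, 31, 9)]
```

View pics/s11z.png

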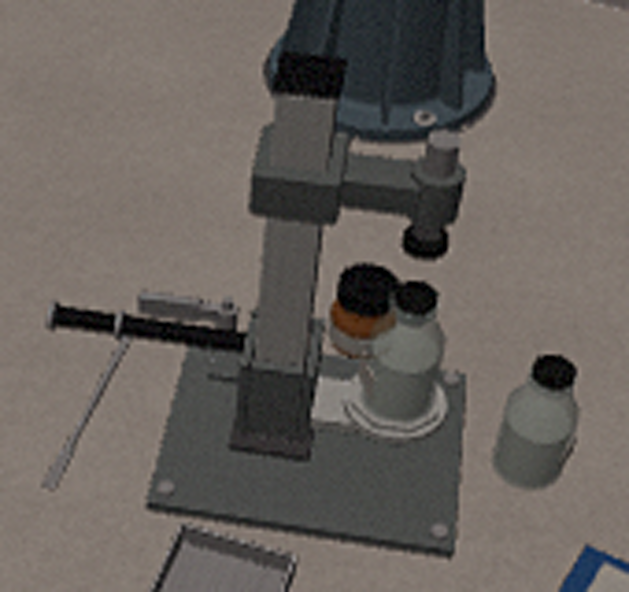

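View pics/s11.png

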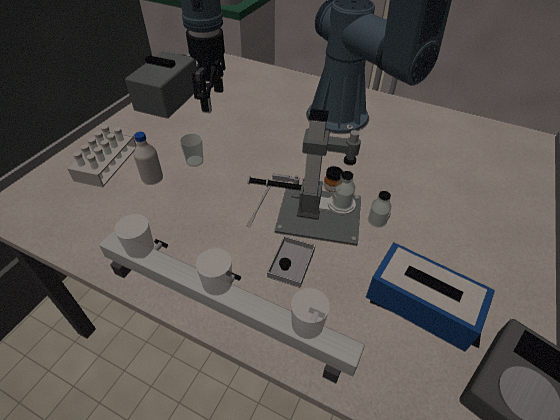

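Against the first picture, the only change on the bench is at the stopper (340–355, 168–182), which now sits lower. Nothing else moved. Handing in after a quick height check of the stopper.

Run:
```python
from h import *
ax=stand2w(0,.085)
for f,b in(('scene0',273),('s11',281)):
    o,r=ray(f,235+418/3.7-.4,95+b/3.7-.4); h=ax-o[:2]; D=np.linalg.norm(h); print(f,(o+r*(D+.015)/(r[:2]@h/D))[2])
print(ctrl.hand_in())
```

```text
scene0 0.16455588220190476
s11 0.15770238057972508
the job is handed in; nothing more can be done
None
```

The stopper is pressed in. The table was clamped on tooth 8 of the ratchet and then let down all the way, and the job is handed in at about 20 s of the 53 s allowed. No verdict came back.

- **Clamping:** I raised the table by the handle to tooth 8, 47.5 mm up. My two estimates of the plunger gap differ slightly: about 41 mm from the images and 39.5 mm from the wrist force. Together they put the push at about 7 to 9 N. My hand was off for about 2.5 s.
- **Lowering:** I squeezed the release bar fully and the table followed my hand down at about 20 mm/s or less onto its stop. I then let go and backed away.
- **Height on the ratchet:** wrist-camera readings of the clamped height scattered, 43.6 and 48.8 mm. The fixed scene camera gave 46.7 mm, which fits tooth 8 and not tooth 7.
- **Final checks:** the table is back at its start height (0 mm offset). The bottle stands in its seat, and comparing first and last scene pictures shows no other bench item moved.
- **Stopper height:** its top dropped from about 0.165 m to 0.158 m by single-view reading, against 0.161 m expected when home. That 3 mm difference is about one pixel of reading error.

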